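# Meter one square nut out of a two-step scoop

## Robot

A 7-joint arm with a two-finger parallel gripper is mounted at the origin on a cart in front of the work surface, level with it; the furniture and walls round the work are solid. World frame = base frame: x ahead of the robot, y to its left, z up, the work surface at z = 0. Lengths are in m, angles in rad, forces in N, time in s.
With the tool pointing down it reaches from about 0.4 to 0.9 m from the base axis. Payload 5.6 kg.
Tool frame: the origin (TCP) lies at the centre of the arm's flange, where the gripper is bolted on; the fingertips stand 190 mm ahead of it and the grasp point (between the pads) lies 171 mm ahead of it; z points along the fingers, y is the direction in which the jaws open and shut (so a half turn about z gives the same grasp; the last joint's range is limited). The gripper opens to 92 mm and grips with 3 to 60 N. Pads are 20 mm wide; open, the fingers measure 128 mm over their backs; the gripper's body (75 mm by 189 mm) begins 69 mm behind the grasp point.
Start: joints at [-1.226, 0.468, -0.012, 1.603, 0.006, 1.071, -0.056], TCP at [0.246, 0.602, 0.405] pointing down, gripper open.
Joint ranges: [-2.53, 2.53], [-0.31, 2.02], [-1.57, 1.55], [0.28, 2.44], [-1.29, 4.43], [0.15, 1.84], [-2.92, 2.92]. Speed limits (rad/s): [2.57, 2.57, 3.14, 3.14, 3.14, 3.14, 3.14].

## Interface

Orientations are given as a unit quaternion [x, y, z, w].
In Python, from rig import arm gives the robot as it stands. Calls block until the motion is done:
- arm.move_to(position, orientation): joint-space move of the TCP to a pose.
- arm.move_straight(position, frame=None, speed=0.15, guard=None): straight line of the TCP; frame=None keeps the orientation; speed is the mean speed in m/s. With guard (N) it stops when the force on the tool has changed by that much, and returns True; else False.
- arm.goto_joints(angles): joint-space move.
- arm.open() and arm.gripper_close(): open the fingers fully, or close them until they stop; the grip force is fixed at half the most.
- arm.wait(seconds).
- arm.solve_ik(position, orientation): joint angles nearest the present ones, or None.
- arm.sense(): the state.
- arm.get_image(name): name is "side" or "top"; returns a dict with "img" (400x640x3 uint8, blue, green, red), "fx", "fy", "cx", "cy" (pixels), "extrinsics" (4x4, takes a point from world to camera coordinates). Camera axes: x right, y down, z forward; pixel columns grow to the right and rows downward; lengths in m; the calibration is good to about 2 mm. A picture is of the moment at which its call begins. There is no depth.
A pose or a line that the arm cannot do raises arm.PlanningError and nothing moves.
- arm.hand_in(): hands the job in, once; it reports no verdict.
The state is a dict: "clock": time; "q": joint angles; "qvel": joint speeds; "tau": joint torques, N m; "ee_pos": TCP position; "tcp_rot": TCP orientation; "force": force on the tool from outside, world axes, zero at the start; "ft_torque": the same for the moment, N m; "grip_width": opening from 0.0 (shut) to 1.0 (fully open).
Only numpy, scipy, OpenCV 4.12 (cv2) and the standard library are available. Lean on these libraries where they do the work, as an engineer would, in place of code of your own. Each camera call takes 0.05 s, during which the arm holds its last target. There are 200 camera calls.

## Task

Pick up the small two-step metal scoop and tip it over the round dish, mouth down, only as far as it takes for the front nut to slide out; hold it tipped there until that nut lies in the dish, with the other nut staying in the scoop. Then stand the scoop level on the bench again, beside the dish, with the second nut still in its rear pocket. Do not touch the nuts with the gripper.

Things in the scene. Friction and masses are not known exactly. Their poses are not given: they have to be found in the camera images.
- scoop_grip (a point): loose open-topped aluminium scoop, 100 mm long (x), 49 wide (y), 40 high, 0.16 kg; point: its centre, 20 mm above its underside. z up; -x is the open mouth (faces roughly the robot at the start), +x the closed back. Upright side walls run its full length: grip across the 49 mm width from above. Inside: a level front step at the mouth, behind it a ramp down to a rear pocket
- nut_front_centre (a point): the nut to tip out: square, steel, 28 x 28 x 16 mm, about 85 g; point: its centre. It lies on the scoop's front step (40 mm long, 21 mm above the scoop's underside, no lip at the mouth), held by friction alone: it slides off when the scoop is tipped mouth down by some 18 to 30 degrees (differs from run to run)
- nut_rear_centre (a point): the nut that stays: the same kind, lying in the scoop's rear pocket (33 mm long, floor 4 mm above the underside); point: its centre. The ramp before it (24 mm long, rising 17 mm to the front step) keeps it inside up to a tip of 45 degrees at least
- dish: fixed round steel parts dish, 102 mm across at the rim, 22 mm high, about 80 mm across its floor, which is 3 mm thick; origin: centre of its underside, z up. It stands on the bench on the robot's left; the square 70 mm tray near it is not the one
Things that resemble listed ones, but are neither listed nor needed, are in the scene too. What is shaped like the part that bears nut_rear_centre but red is not meant.

How it is judged:
On the way, in this order (a step that is already met when the one before it is completed fails the run):
1. the scoop is lifted with both nuts aboard (height (world z) of scoop_grip above 0.05 m and distance between each of nut_front_centre, nut_rear_centre and scoop_grip below 0.045 m), for 0.2 s.
2. the front nut lies in the dish while the scoop is still held up, tipped, with the rear nut in it (height (world z) of scoop_grip above 0.05 m and angle between scoop_grip's own z axis and vertical above 0.17 rad and horizontal distance between nut_front_centre and dish below 0.045 m and height (world z) of nut_front_centre below 0.022 m and distance between nut_rear_centre and scoop_grip below 0.045 m), for 0.2 s.
At the end, for the whole second after the job is handed in: the front nut lies in the round dish (its centre within 45 mm of the dish's centre and under 22 mm high), the rear nut is in the rear half of the scoop, and the scoop stands level (within 7 degrees) on the bench, its centre more than 70 mm from the dish's centre, all at rest (horizontal distance between nut_front_centre and dish below 0.045 m and height (world z) of nut_front_centre below 0.022 m and x of nut_rear_centre in the frame of scoop_grip above 0.005 m and distance between nut_rear_centre and scoop_grip below 0.045 m and angle between scoop_grip's own z axis and vertical below 0.12 rad and height (world z) of scoop_grip below 0.027 m and horizontal distance between scoop_grip and dish above 0.07 m and linear speed of each of scoop, nut_front below 0.02 m/s); the robot touches nothing.
It fails at once if the gripper touches a nut (contact force between the fingers and nut_front above 0.5 N or contact force between the fingers and nut_rear above 0.5 N).
It fails at once if the rear nut leaves the scoop (distance between nut_rear_centre and scoop_grip above 0.07 m).
It also fails if it takes over 64 s, if anything falls off the work surface, if the arm or the gripper's body presses on something with over 40 N, if the wrist force passes 120 N, or if a joint passes its speed limit or range.

## Working session

There is one attempt and no reset: what is moved stays moved. The work goes in short steps, each a Python script; the robot and the scene stay as the last script left them, time stands still between calls to the robot, and variables do not carry over. Pictures are saved under pics/ and viewed, about 8 in all and at most 12, crops included, and the job is handed in when it is done.

```bash
mkdir -p pics; python3 - <<'E'
from rig import arm
import cv2,numpy as np
for n in("top","side"):
    d=arm.get_image(n);cv2.imwrite(f"pics/{n}0.png",d["img"])
    print(n,d["fx"],d["fy"],d["cx"],d["cy"],np.round(d["extrinsics"],4).tolist())
s=arm.sense();print(s["clock"],s["ee_pos"],s["tcp_rot"],s["grip_width"])
E
ls
```

```text
top 438.9712279923355 438.9712279923355 322.9556000966764 196.98098431999244 [[0.0015, -0.9999, 0.0161, 0.1294], [-0.9882, -0.0039, -0.1529, 0.5189], [0.1529, -0.0157, -0.9881, 0.8058], [0.0, 0.0, 0.0, 1.0]]
side 451.92859517732455 451.92859517732455 322.9792466330133 203.12626360370456 [[0.9772, -0.2123, 0.0029, -0.5066], [-0.1625, -0.7566, -0.6334, 0.2183], [0.1366, 0.6185, -0.7738, 0.7428], [0.0, 0.0, 0.0, 1.0]]
0.1 [0.24578372 0.60150642 0.40384042] [ 1.92724542e-01  9.81252582e-01 -7.84411085e-04 -8.15418803e-05] 0.9990546367441284
pics
```

View pics/top0.png

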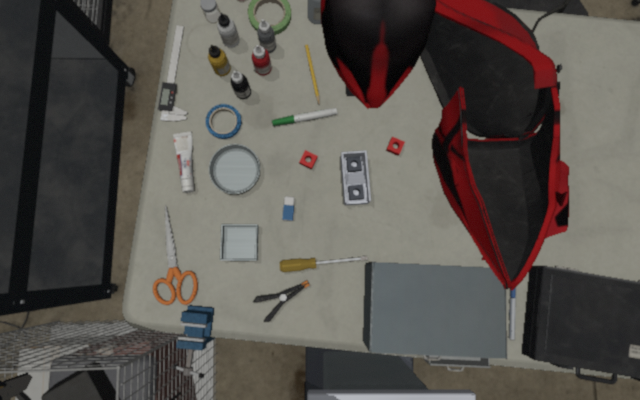

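View pics/side0.png

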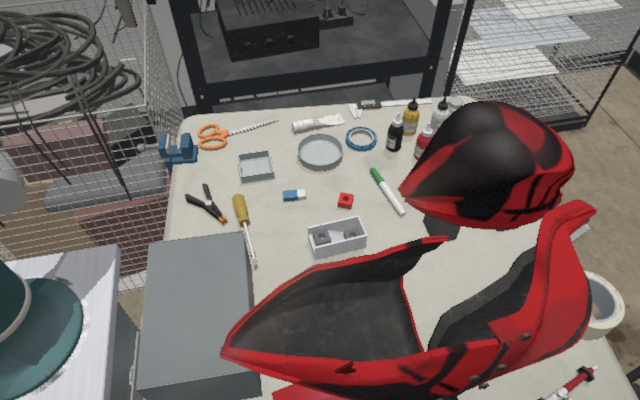

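The top view shows the grey scoop at (355,178) with two nuts in it, at (353,165) and (355,190). The red nuts at (308,159) and (396,146) are decoys. The round dish is at (235,170), and the square tray at (240,242) is not the one meant. The crop below is to confirm the scoop and which end its mouth is.

```bash
cat > h.py <<'E'
import numpy as np,cv2
def ray(d,uv,z):
    "pixel -> world point on plane z"
    E=np.array(d["extrinsics"]);R,t=E[:3,:3],E[:3,3]
    v=R.T@np.array([(uv[0]-d["cx"])/d["fx"],(uv[1]-d["cy"])/d["fy"],1]);c=-R.T@t
    return c+v*(z-c[2])/v[2]
def proj(d,p):
    E=np.array(d["extrinsics"]);q=E[:3,:3]@np.array(p)+E[:3,3]
    return np.array([d["fx"]*q[0]/q[2]+d["cx"],d["fy"]*q[1]/q[2]+d["cy"]])
def crop(img,x0,y0,x1,y1,k): return cv2.resize(img[y0:y1,x0:x1],None,fx=k,fy=k,interpolation=cv2.INTER_CUBIC)
E
python3 - <<'E'
from rig import arm
from h import *
T=arm.get_image("top");S=arm.get_image("side")
a=crop(T["img"],325,140,385,215,7);b=crop(S["img"],295,205,380,265,4.4)
c=np.zeros((525,800,3),np.uint8);c[:,:420]=a;c[:b.shape[0],425:425+b.shape[1]]=b[:,:375];cv2.imwrite("pics/c1.png",c)
g=cv2.cvtColor(T["img"],6);hsv=cv2.cvtColor(T["img"],40)
print("bench hsv",hsv[220,330],"scoop",hsv[155,350],hsv[200,345],"dish",hsv[170,235],hsv[240,240])
# bluish grey metal vs greenish/yellow bench
bl=T["img"][...,0].astype(int)-T["img"][...,2]
m=((bl>4)).astype(np.uint8)*255;m[:135]=0;m[265:]=0;m[:,:200]=0;m[:,400:]=0
m=cv2.morphologyEx(m,cv2.MORPH_CLOSE,np.ones((5,5)))
cs,_=cv2.findContours(m,0,2)
for c in cs:
    if cv2.contourArea(c)>300:
        r=cv2.minAreaRect(c);print(cv2.contourArea(c),r)
        for z in(0.0,0.022,0.04):
            bx=np.array([ray(T,p,z) for p in cv2.boxPoints(r)]);print(z,bx.round(4)[:,:2].tolist(),"ctr",ray(T,r[0],z).round(4),"sides",np.linalg.norm(bx[0]-bx[1]).round(4),np.linalg.norm(bx[1]-bx[2]).round(4))
E
```

```text
bench hsv [ 27  20 137] scoop [108  17  76] [107  12 153] dish [ 85  10 150] [ 90  10 154]
1106.0 ((238.5, 242.0), (34.0, 35.0), 90.0)
0.0 [[0.4674, 0.3326], [0.4676, 0.2633], [0.4006, 0.2616], [0.4005, 0.3302]] ctr [0.4338 0.2969 0.    ] sides 0.0694 0.067
0.022 [[0.4654, 0.3279], [0.4656, 0.2603], [0.4004, 0.2587], [0.4002, 0.3255]] ctr [0.4327 0.2931 0.022 ] sides 0.0676 0.0653
0.04 [[0.4638, 0.324], [0.464, 0.2578], [0.4001, 0.2562], [0.4, 0.3217]] ctr [0.4318 0.2899 0.04  ] sides 0.0662 0.0639
1242.5 ((355.2322998046875, 177.44219970703125), (52.022342681884766, 25.630773544311523), 85.48600769042969)
0.0 [[0.6168, 0.0946], [0.6213, 0.0421], [0.5139, 0.0353], [0.5096, 0.0868]] ctr [0.5649 0.0647 0.    ] sides 0.0527 0.1076
0.022 [[0.611, 0.0958], [0.6155, 0.0447], [0.5108, 0.038], [0.5066, 0.0883]] ctr [0.5605 0.0667 0.022 ] sides 0.0513 0.1049
0.04 [[0.6064, 0.0968], [0.6107, 0.0468], [0.5082, 0.0403], [0.5041, 0.0894]] ctr [0.5569 0.0683 0.04  ] sides 0.0502 0.1027
1523.5 ((235.6500244140625, 168.9499969482422), (45.2205696105957, 46.16925048828125), 71.56504821777344)
0.0 [[0.6105, 0.3671], [0.6417, 0.279], [0.5524, 0.2478], [0.5223, 0.3349]] ctr [0.5813 0.3073 0.    ] sides 0.0935 0.0945
0.022 [[0.6049, 0.3615], [0.6353, 0.2756], [0.5483, 0.2452], [0.5189, 0.3301]] ctr [0.5765 0.3031 0.022 ] sides 0.0911 0.0922
0.04 [[0.6003, 0.3569], [0.6301, 0.2728], [0.545, 0.2431], [0.5162, 0.3261]] ctr [0.5725 0.2998 0.04  ] sides 0.0892 0.0902
```

View pics/c1.png

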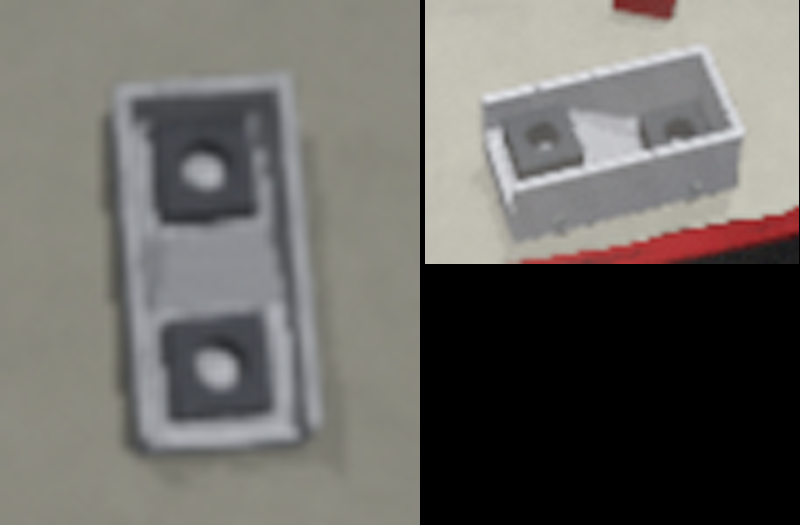

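The crop shows two dark nuts in the grey scoop. The lower one, at crop (218,368), is on the higher front step, and the open mouth faces the robot. The other is in the rear pocket. Measured at rim height, the scoop comes to about 50 x 102 mm, which matches its stated size. Next I refine the dish position and check the tall red objects for clearance.

```bash
cat >> h.py <<'E'
from scipy.spatial.transform import Rotation as Ro
def tri(T,a,S,b):
    pts=[]
    for d,p in((T,a),(S,b)):
        pts.append((ray(d,p,0.),ray(d,p,.3)))
    A=[];y=[]
    for p,q in pts:
        u=(q-p)/np.linalg.norm(q-p);M=np.eye(3)-np.outer(u,u);A.append(M);y.append(M@p)
    x=np.linalg.lstsq(np.vstack(A),np.hstack(y),rcond=None)[0]
    return x.round(3),np.abs(np.vstack(A)@x-np.hstack(y)).max().round(3)
def tool(C,yaw,th,gz=.006):
    "TCP pose for scoop centre C, yaw, tip th (mouth down)"
    R=Ro.from_euler("z",yaw)*Ro.from_euler("y",-th)
    return np.array(C)+R.apply([0,0,.171+gz]),(R*Ro.from_matrix(np.diag([-1.,1,-1]))).as_quat()
E
python3 - <<'E'
from rig import arm
from h import *
T=arm.get_image("top");S=arm.get_image("side")
print("helmet tip",tri(T,(375,105),S,(402,188)),"flap",tri(T,(462,90),S,(445,238)),"flap2",tri(T,(512,285),S,(225,352)))
def comp(d,x0,y0,x1,y1):
    e=cv2.Canny(d["img"][y0:y1,x0:x1],25,70)
    p=np.argwhere(e)[:,::-1]+[x0,y0]
    h=cv2.convexHull(p.astype(np.float32));return cv2.fitEllipse(h)
for n,d,b in(("T",T,(203,140,268,200)),("S",S,(294,130,344,173))):
    e=comp(d,*b);print(n,e,[ray(d,e[0],z).round(4)[:2].tolist() for z in(0,.022)],"diam",np.array(e[1])/d["fx"]*.86)
q=[(341.1,152.1),(367.4,151.)];B=[ray(T,p,.04) for p in q];print("back corners",np.round(B,4).tolist())
C=np.array([.5587,.0684,.02])
y=np.radians(3.9)
for x in(-50,50):
  for w in(-24.5,24.5):
    P=C+Ro.from_euler("z",y).apply([x/1e3,w/1e3,.02]);print((x,w),proj(T,P).round(1),proj(S,P).round(1))
for th,c in((0,C+[0,0,.15]),(0,C),(.3,[.64,.305,.08]),(.6,[.64,.305,.08])):
    p,o=tool(c,y if th==0 else 0,th);print(p.round(3),arm.solve_ik(p,o))
E
```

```text
helmet tip (array([0.659, 0.044, 0.161]), np.float64(0.0)) flap (array([ 0.669, -0.09 ,  0.205]), np.float64(0.001)) flap2 (array([ 0.358, -0.169,  0.164]), np.float64(0.001))
T ((236.70069885253906, 170.6694793701172), (51.508827209472656, 57.002288818359375), 120.3109359741211) [[0.5778, 0.305], [0.573, 0.301]] diam [0.10091229 0.11167467]
S ((314.45440673828125, 150.65289306640625), (43.306209564208984, 58.542869567871094), 102.68648529052734) [[0.5689, 0.3229], [0.5646, 0.3006]] diam [0.08240979 0.11140447]
back corners [[0.6072, 0.0955, 0.04], [0.6097, 0.044, 0.04]]
(-50, -24.5) [369.9 201.2] [313.9 247.6]
(-50, 24.5) [344.5 202.8] [306.8 226.3]
(50, -24.5) [365.7 150.7] [366.7 234.9]
(50, 24.5) [340.7 152.2] [358.  214.5]
[0.559 0.068 0.347] [-0.35996214  0.3896281   0.22309704  1.88400101 -0.10928905  0.87964335
  1.55559789]
[0.559 0.068 0.197] [-0.24978862  0.61652098  0.08743482  1.94493944 -0.0917197   0.58387233
  1.53706404]
[0.588 0.305 0.249] [-0.63699865  0.62214682  0.10044771  1.77694643  0.20985876  0.49902045
  0.83595785]
[0.54  0.305 0.226] [-0.82154877  0.60371473  0.22483399  1.97692253  1.21456729  0.24572146
 -0.24320661]
```

The dish centre is about (0.575, 0.303), and the projected scoop corners agree with the side view to about 2 px. The helmet tip at x=0.66 clears the gripper by about 6 cm. Now I pick up the scoop and compare pouring yaws by IK.

```bash
python3 - <<'E'
from rig import arm
from h import *
C=np.array([.5587,.0684,.02]);y=np.radians(3.9)
p,o=tool(C+[0,0,.15],y,0);arm.move_to(p,o)
p,o=tool(C,y,0);print("contact",arm.move_straight(p,speed=.12,guard=8))
print(arm.sense()["ee_pos"]-p)
arm.gripper_close();s=arm.sense();print("w",s["grip_width"]*92,s["force"],s["clock"])
p,o=tool(C+[0,0,.1],y,0);arm.move_straight(p,speed=.08)
s=arm.sense();print(s["ee_pos"]-p,s["force"],s["clock"],s["grip_width"]*92)
for n in("top","side"):
    cv2.imwrite(f"pics/lift_{n}.png",arm.get_image(n)["img"])
a=crop(cv2.imread("pics/lift_top.png"),250,80,450,280,2);b=crop(cv2.imread("pics/lift_side.png"),270,100,470,300,2)
cv2.imwrite("pics/lift.png",np.hstack([a,b]))
D=np.array([.575,.303])
for yd in range(-180,180,30):
    yw=np.radians(yd);ax=np.array([np.cos(yw),np.sin(yw)]);out=[]
    for th in(0,.2,.4,.6):
        m=D+.015*ax
        Rm=Ro.from_euler("z",yw)*Ro.from_euler("y",-th)
        c=np.array([*m,.033])-Rm.apply([-.05,0,-.02])
        q=arm.solve_ik(*tool(c,yw,th));out.append(None if q is None else np.round(q,2).tolist())
    print(yd,*out,sep="\n  ")
E
```

```text
contact False
[3.55031136e-04 4.11165944e-05 7.12671547e-04]
w 48.73127335784958 [0.40109513 0.36526159 1.09434959] 4.6333
[-2.24888206e-04 -2.91870289e-05 -6.08432896e-04] [-0.41613256  0.03130235 -2.43342081] 6.0333 48.76814349016201
-180
  [-1.43, 1.13, 1.33, 1.91, -1.21, 1.22, -1.21]
  [-1.31, 1.18, 1.33, 1.76, -1.15, 1.47, -1.24]
  [-1.19, 1.25, 1.33, 1.59, -1.13, 1.72, -1.26]
  [-1.02, 1.19, 1.11, 1.41, -0.97, 1.8, -1.37]
-150
  [-1.11, 0.72, 0.78, 1.92, -0.71, 0.8, -0.98]
  [-1.1, 0.83, 0.83, 1.74, -0.63, 1.09, -1.05]
  [-1.06, 0.95, 0.86, 1.56, -0.6, 1.37, -1.09]
  [-1.01, 1.08, 0.88, 1.37, -0.58, 1.63, -1.11]
-120
  [-0.97, 0.69, 0.67, 1.88, -0.6, 0.77, -0.5]
  [-1.06, 0.8, 0.76, 1.74, -0.48, 1.0, -0.64]
  [-1.1, 0.92, 0.82, 1.59, -0.41, 1.22, -0.72]
  [-1.1, 1.05, 0.86, 1.42, -0.36, 1.45, -0.76]
-90
  [-0.84, 0.69, 0.54, 1.81, -0.49, 0.77, -0.04]
  [-1.0, 0.76, 0.66, 1.74, -0.34, 0.88, -0.23]
  [-1.12, 0.86, 0.75, 1.65, -0.23, 1.01, -0.36]
  [-1.2, 0.98, 0.82, 1.56, -0.16, 1.16, -0.45]
-60
  [-0.74, 0.71, 0.43, 1.72, -0.39, 0.79, 0.4]
  [-0.93, 0.73, 0.55, 1.74, -0.22, 0.76
[... 711 characters left out ...]
[-0.45, 0.67, -0.11, 1.71, -0.05, 0.59, 2.12]
  [-0.27, 0.63, -0.27, 1.85, -0.17, 0.35, 2.31]
  [0.28, 0.84, -0.93, 1.95, 1.16, 0.26, 1.24]
90
  [-0.51, 0.73, -0.16, 1.61, 0.15, 0.81, 2.41]
  [-0.34, 0.69, -0.27, 1.7, 0.0, 0.67, 2.6]
  [-0.13, 0.7, -0.42, 1.77, -0.18, 0.56, 2.85]
  [0.29, 0.89, -0.89, 1.81, 0.18, 0.48, 2.69]
120
  [-0.43, 0.7, -0.29, 1.69, 0.26, 0.79, 2.82]
  [0.06, 0.89, -0.9, 1.67, 0.6, 0.89, 2.67]
  [0.26, 1.06, -1.12, 1.65, 0.63, 0.94, 2.73]
  [0.42, 1.29, -1.34, 1.61, 0.73, 1.04, 2.75]
150
  [0.1, 1.0, -1.12, 1.75, 1.01, 1.1, 2.82]
  [0.24, 1.21, -1.34, 1.65, 1.01, 1.28, 2.91]
  [-1.11, 1.06, 1.11, 1.65, -1.13, 1.52, -1.78]
  [-1.0, 1.14, 1.11, 1.54, -1.19, 1.76, -1.74]
```

View pics/lift.png

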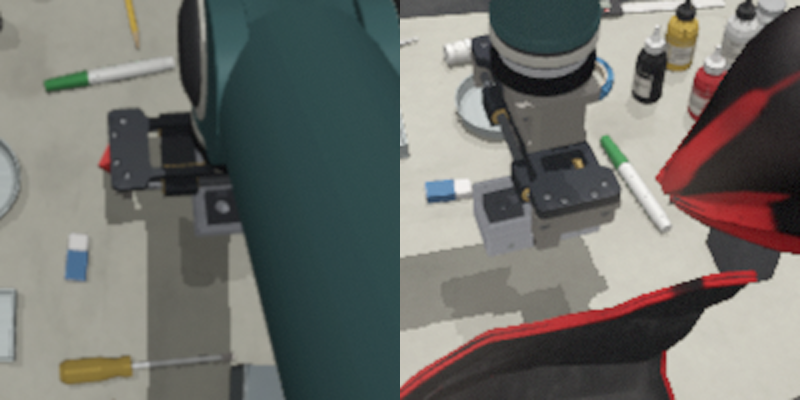

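The scoop is held level, with the front nut visible at (503,205) on the right of the picture and a grip width of 48.8 mm, which fits. I'll pour at yaw -45°, where the IK is smooth and the side camera can see the mouth. The tip goes in small steps, watching the 0.83 N drop in load when the nut leaves.

```bash
cat >> h.py <<'E'
D=np.array([.575,.303])
def pour(th,yd=-45,off=.015,h=.035):
    "pose with mouth lower edge off behind dish centre at height h"
    yw=np.radians(yd);R=Ro.from_euler("z",yw)*Ro.from_euler("y",-th)
    c=np.array([*(D+off*np.array([np.cos(yw),np.sin(yw)])),h])-R.apply([-.05,0,-.02])
    return tool(c,yw,th)
E
python3 - <<'E'
from rig import arm
from h import *
p,o=pour(0,h=.09);arm.move_straight(p,o,speed=.1)
p,o=pour(np.radians(6),h=.035);arm.move_straight(p,o,speed=.06)
p,o=pour(np.radians(14));arm.move_straight(p,o,speed=.03);arm.wait(.4)
s=arm.sense();print(s["clock"],s["force"],np.abs(s["ee_pos"]-p).max(),s["q"].round(2) if hasattr(s["q"],"round") else s["q"])
for n in("top","side"):
    d=arm.get_image(n);cv2.imwrite(f"pics/p_{n}.png",d["img"]);print(n,proj(d,[*D,.022]))
    for k in range(8):print(proj(d,[D[0]+.051*np.cos(k*np.pi/4),D[1]+.051*np.sin(k*np.pi/4),.022]).round(0),end=" ")
a=crop(cv2.imread("pics/p_top.png"),170,90,370,290,2);b=crop(cv2.imread("pics/p_side.png"),230,60,430,260,2)
cv2.imwrite("pics/p.png",np.hstack([a,b]))
E
```

```text
10.8333 [-0.17411191  0.69741902 -3.60581845] 0.00015453898763229112 [-0.94  0.72  0.54  1.75 -0.17  0.69  0.38]
top [235.69637464 169.68969073]
[237. 145.] [218. 152.] [210. 170.] [217. 188.] [235. 195.] [254. 188.] [262. 170.] [254. 152.] side [318.87070087 149.20666652]
[341. 146.] [331. 136.] [314. 134.] [300. 141.] [296. 153.] [306. 163.] [324. 166.] [339. 158.]
```

View pics/p.png

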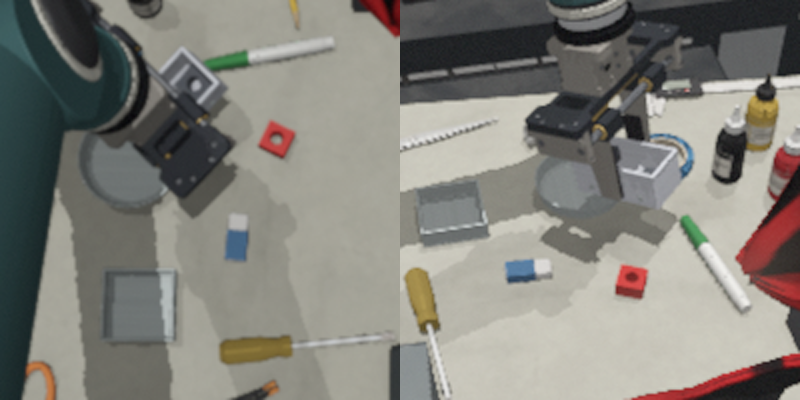

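The scoop is tipped 14° with its mouth over the dish. The predicted rim points, (210,170) and (235,195), match the picture. Now I tip in small steps until the force shows the nut has left.

```bash
python3 - <<'E'
from rig import arm
from h import *
def fz():
    v=[]
    for _ in range(5): arm.wait(.03);v.append(arm.sense()["force"][2])
    return np.mean(v)
f0=fz();th=14.
while th<32:
    th+=1.;p,o=pour(np.radians(th));arm.move_straight(p,o,speed=.02);arm.wait(.25)
    f=fz();print(th,round(f,3),round(arm.sense()["clock"],2))
    if f-f0>.45:break
    f0=f
arm.wait(.8);print(fz(),arm.sense()["clock"])
for n in("top","side"): cv2.imwrite(f"pics/t_{n}.png",arm.get_image(n)["img"])
a=crop(cv2.imread("pics/t_top.png"),190,100,310,220,3.3);b=crop(cv2.imread("pics/t_side.png"),270,90,390,210,3.3)
cv2.imwrite("pics/t.png",np.hstack([a,b]))
E
```

```text
15.0 -3.393 11.84
16.0 -3.163 12.58
17.0 -3.328 13.32
18.0 -3.06 14.07
19.0 -3.432 14.81
20.0 -3.219 15.55
21.0 -3.382 16.29
22.0 -3.276 17.03
23.0 -2.761 17.77
-3.024515018195622 18.7417
```

View pics/t.png

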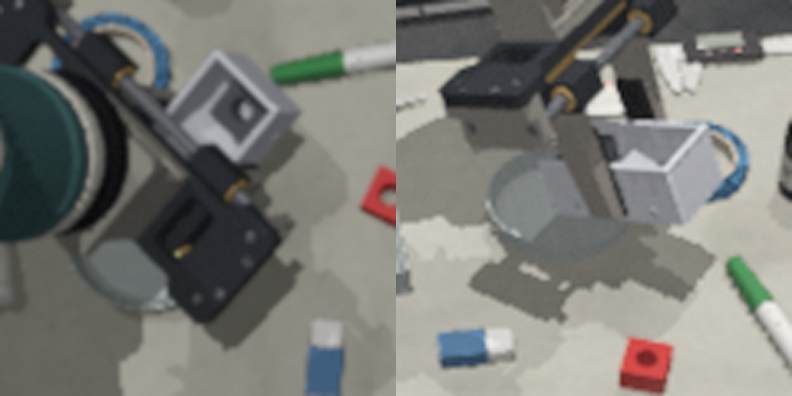

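That was force noise: the front nut is still on its step (dark patch at (605,150) by the finger) and the dish is empty. I'll continue with longer averaging and add a dark-pixel check in the visible part of the dish.

```bash
python3 - <<'E'
from rig import arm
from h import *
def fz(n=12):
    v=[]
    for _ in range(n): arm.wait(.04);v.append(arm.sense()["force"][2])
    return np.mean(v)
ref=cv2.imread("pics/t_side.png").astype(int)[140:166,300:325]
th=23.
while th<33:
    th+=1.;p,o=pour(np.radians(th));arm.move_straight(p,o,speed=.02);arm.wait(.15)
    f=fz();d=arm.get_image("side")["img"]
    k=((d[140:166,300:325].max(2)<75)&(ref.max(2)>=75)).sum()
    print(th,round(f,3),k,round(arm.sense()["clock"],2))
    if f>-2.75 or k>50:break
arm.wait(.5);print(fz(),arm.sense()["clock"])
for n in("top","side"): cv2.imwrite(f"pics/t_{n}.png",arm.get_image(n)["img"])
a=crop(cv2.imread("pics/t_top.png"),190,100,310,220,3.3);b=crop(cv2.imread("pics/t_side.png"),270,90,390,210,3.3)
cv2.imwrite("pics/t2.png",np.hstack([a,b]))
E
```

```text
24.0 -3.205 49 19.87
25.0 -2.39 95 20.89
-2.3247183376240197 21.8917
```

View pics/t2.png

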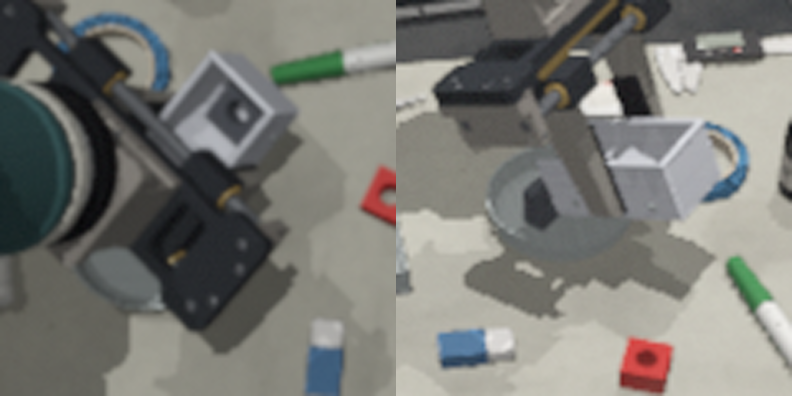

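The load dropped 0.85 N at 25°, and the front nut is now in the dish (dark, at (540,203)), while the rear nut is still in its pocket at (237,110). The front nut may be leaning on the mouth, so I lift the scoop while still tipped and look again.

```bash
python3 - <<'E'
from rig import arm
from h import *
p,o=pour(np.radians(25),h=.075,off=.025);arm.move_straight(p,o,speed=.04);arm.wait(.6)
print(arm.sense()["clock"],arm.sense()["force"])
for n in("top","side"): cv2.imwrite(f"pics/t_{n}.png",arm.get_image(n)["img"])
a=crop(cv2.imread("pics/t_top.png"),190,100,310,220,3.3);b=crop(cv2.imread("pics/t_side.png"),270,80,390,200,3.3)
cv2.imwrite("pics/t3.png",np.hstack([a,b]))
E
```

```text
23.775 [ 0.00789102 -0.63970377 -2.97526151]
```

View pics/t3.png

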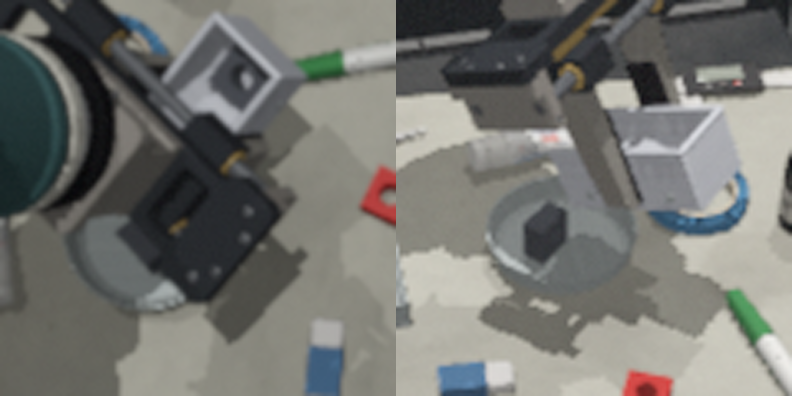

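The front nut stands on edge near the middle of the dish, clear of the scoop. On edge its centre is about 17 mm high, under the 22 mm limit. The rear nut is still in its pocket. Now I level the scoop, put it back on its original clear spot and retreat.

```bash
python3 - <<'E'
from rig import arm
from h import *
S=arm.get_image("side");print("nut",ray(S,(315.5,150.6),.017).round(4),"dist",np.linalg.norm(ray(S,(315.5,150.6),.017)[:2]-D).round(4))
p,o=pour(0,h=.11,off=.06);arm.move_straight(p,o,speed=.06)
C=np.array([.5587,.0684,.02]);y=np.radians(3.9)
p,o=tool(C+[0,0,.09],y,0);arm.move_straight(p,o,speed=.1)
p,o=tool(C+[0,0,.01],y,0);arm.move_straight(p,speed=.06);arm.wait(.3)
p,o=tool(C-[0,0,.001],y,0);print("touch",arm.move_straight(p,speed=.015,guard=4))
s=arm.sense();print(s["ee_pos"]-p,s["force"],s["clock"])
arm.open();arm.wait(.3)
p,o=tool(C+[0,0,.2],y,0);arm.move_straight(p,speed=.12)
q=list(arm.sense()["q"]);q[0]=-1.226;arm.goto_joints([-1.226,0.468,-0.012,1.603,0.006,1.071,-0.056]);print(arm.sense()["clock"])
for n in("top","side"): cv2.imwrite(f"pics/e_{n}.png",arm.get_image(n)["img"])
a=crop(cv2.imread("pics/e_top.png"),200,100,400,300,2);b=crop(cv2.imread("pics/e_side.png"),260,100,400,300,2.8)[:400]
cv2.imwrite("pics/e.png",np.hstack([a,b]))
E
```

```text
nut [0.5679 0.3053 0.017 ] dist 0.0075
touch True
[-1.31011783e-05  8.03412337e-06  1.02291382e-03] [-0.96701528  0.24179404  5.3587594 ] 30.6
35.7
```

View pics/e.png

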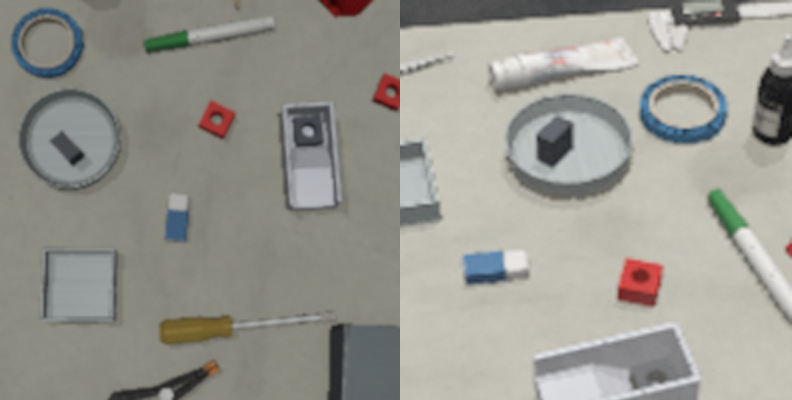

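The final view shows the scoop level at (310,157) with the rear nut in its back pocket at (308,130). The front nut is free in the dish at (70,148), against a dish centre of about (70,139).

```bash
python3 -c "
from rig import arm
print(arm.hand_in())"
```

```text
the job is handed in; nothing more can be done
None
```

I picked up the scoop, tipped it over the round dish until the front nut slid out at 25°, held it tipped, then stood it back on its original spot. The job is handed in with the clock at about 36 s of the 64 s allowed; no verdict is reported.

- **Front nut:** the wrist load fell by about 0.85 N as it left, which fits an 85 g nut. It is about 8 mm from the dish centre. It came to rest standing on its narrow edge, not flat, so its centre is about 17 mm high, under the 22 mm limit.
- **Rear nut and scoop:** the last pictures show the rear nut in its pocket and the scoop standing level, about 0.23 m from the dish. The gripper is open and clear of everything. I judged level by eye and did not measure the angle.
- **Checks that disagreed:** one force reading at 23° looked like the nut leaving, but the picture showed it was noise, so I went on with longer averaging. The dish position from the side view alone was about 10 mm off the one I used. I kept the top-view value, and its predicted rim points matched the top picture taken before the pour.

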